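# Return the reagent bottles to their tray in order of size

## Robot

A 7-joint arm with a two-finger parallel gripper is mounted at the origin on the work surface. World frame = base frame: x ahead of the robot, y to its left, z up, the work surface at z = 0. Lengths are in m, angles in degrees, forces in N, time in s.
With the tool pointing down it reaches from about 0.4 to 0.875 m from the base axis. Payload 19.3 kg.
Tool frame: the origin (TCP) lies midway between the tips of the shut fingers; the grasp point (between the pads) lies 19 mm behind it; z points along the fingers, y is the line along which they close (so a half turn about z gives the same grasp; the last joint's range is limited). The gripper opens to 85 mm and grips with 20 to 120 N. Pads are 22 mm wide; open, the fingers measure 114 mm over their backs; the gripper's body (76 mm by 85 mm) begins 54 mm behind the grasp point. The pads swing forward as they close: fully open they stand 13 mm farther back than shut.
Start: joints at [-74.611, 29.874, -2.08, 91.645, 1.215, 58.505, -6.463], TCP at [0.208, 0.589, 0.198] pointing down, gripper open.
Joint ranges: [-166.77, 166.77], [-17.47, 122.26], [-85.68, 81.53], [9.62, 139.38], [-72.42, 252.41], [9.2, 110.78], [-144.41, 144.41]. Speed limits (degrees/s): [108.29, 108.29, 136.94, 136.94, 172.46, 172.46, 172.46].

## Interface

Orientations are given as a 3x3 rotation matrix whose columns are the frame's x, y, z axes.
In Python, from rig import get_state, imaging, job gives the robot as it stands.
- The arm moves only by the tool drive_tool, never from a script. Its argument "commands" is a list that holds one entry, the list of rows, each a list of 4 numbers: the shift along the world's x, y, z in m, then the turn about the world's z in rad. In form: [[[x, y, z, spin], ...]]. A call has exactly 5 rows; each row is the pose to reach, as a shift and turn from the pose commanded when the call began; what a row does not reach only later rows make up. A row lasts 1/10 s, in which the tool goes at most 50 mm and 8.59 degrees, less where a joint would pass 70% of its speed; a pose out of reach is approached as far as the arm can. A call with a gripper value outside its range is refused whole. "gripper" is the opening, from 0 (shut) to 1 (fully open), set as the call begins (left out, the last holds). The fingers move at their own pace and stop on an object; "newtons" is the grip in N (left out, the last holds). Time passes only in rows, so rows that repeat a pose let the fingers close, or fill a call up. It gives the time, the measured TCP pose, the force, the opening and the grip force at its end, in the units of the state.
- get_state(): the state, without advancing time (a new reading comes with each control period).
- imaging.snapshot(name): name is "scene" or "top"; returns the picture (420x560x3 uint8, red, green, blue); there is no depth.
- imaging.camera_model(name): a dict with "fx", "fy", "cx", "cy" (pixels), "origin" and "rotation" of the camera in the world. Camera axes: x right, y down, z forward; pixel columns grow to the right and rows downward; lengths in m; the calibration is good to about 2 mm. A picture is of the moment at which its call begins. camera_model takes no time and is no camera call.
- job.hand_in(): hands the job in; it is judged then, once.
The state is a dict: "time_s": time; "q": joint angles; "dq": joint speeds; "joint_efforts": joint torques, N m; "tcp_pos": TCP position; "ee_rot": TCP orientation; "wrist_force": force on the tool from outside, world axes, zero at the start; "ft_torque": the same for the moment, N m; "finger_gap": finger opening in m; "grip_force": force on a finger pad.
Only numpy, scipy, OpenCV 4.12 (cv2) and the standard library are available. Lean on these libraries where they do the work, as an engineer would, in place of code of your own. Each camera call takes 0.05 s, during which the arm holds its last target. There are 200 camera calls.

## Task

Put the four amber reagent bottles from the blue mat back in the white tray as a row in order of size: the smallest bottle on the smallest rubber pad, and so on up to the largest bottle on the largest pad, each standing upright in the middle of its pad. Set them down without dropping them, do not knock the bottles together or tip them over, and leave the tube rack and the timer where they are.

Things in the scene. Friction and masses are not known exactly. Their poses are not given: they have to be found in the camera images.
- bottle_30: The smallest (30 ml) of four closed round amber glass bottles with black screw cap and white label, standing upright on the blue mat (2 mm thick, 280 mm square). Body 32 mm in diameter, 80 mm tall over the cap; cap 24 mm in diameter and 16 mm high, with the round shoulder just below it; about 68 g. Origin: centre of its underside, z up its axis.
- bottle_60: The second smallest (60 ml) of four closed round amber glass bottles with black screw cap and white label, standing upright on the blue mat (2 mm thick, 280 mm square). Body 39 mm in diameter, 96 mm tall over the cap; cap 26 mm in diameter and 16 mm high, with the round shoulder just below it; about 120 g. Origin: centre of its underside, z up its axis.
- bottle_125: The second largest (125 ml) of four closed round amber glass bottles with black screw cap and white label, standing upright on the blue mat (2 mm thick, 280 mm square). Body 48 mm in diameter, 114 mm tall over the cap; cap 30 mm in diameter and 17 mm high, with the round shoulder just below it; about 220 g. Origin: centre of its underside, z up its axis.
- bottle_250: The largest (250 ml) of four closed round amber glass bottles with black screw cap and white label, standing upright on the blue mat (2 mm thick, 280 mm square). Body 61 mm in diameter, 138 mm tall over the cap; cap 35 mm in diameter and 19 mm high, with the round shoulder just below it; about 410 g. Origin: centre of its underside, z up its axis.
- pad_30: The smallest of four round black rubber pads, fixed in a row by size in a white tray that may lie any way round; for the 30 ml bottle. 46 mm in diameter, 3 mm thick; origin: centre of its underside, 3 mm above the bench, so its top is 3 mm above the origin; x runs along the row towards the largest pad. Tray: 300 by 104 mm, lip 12 mm high.
- pad_60: The second smallest of four round black rubber pads, fixed in a row by size in a white tray that may lie any way round; for the 60 ml bottle. 53 mm in diameter, 3 mm thick; origin: centre of its underside, 3 mm above the bench, so its top is 3 mm above the origin; x runs along the row towards the largest pad. 
- pad_125: The second largest of four round black rubber pads, fixed in a row by size in a white tray that may lie any way round; for the 125 ml bottle. 62 mm in diameter, 3 mm thick; origin: centre of its underside, 3 mm above the bench, so its top is 3 mm above the origin; x runs along the row towards the largest pad. 
- pad_250: The largest of four round black rubber pads, fixed in a row by size in a white tray that may lie any way round; for the 250 ml bottle. 75 mm in diameter, 3 mm thick; origin: centre of its underside, 3 mm above the bench, so its top is 3 mm above the origin; x runs along the row towards the largest pad. 
- tube_rack: Bystander: loose steel wire rack of red-capped tubes, 100 by 200 mm (x by y), 96 mm high. Origin: centre of its underside.
- timer: Bystander: loose flat white digital timer, 62 by 70 mm, 20 mm high. Origin: centre of its underside.

How it is judged:
By the outcome, as a careful person would: the job done as asked, in the order asked, and still so for the second after the job is handed in, with the robot touching nothing.
It also fails if it takes over 99 s, if anything falls off the work surface, if the arm or the gripper's body presses on something with over 40 N, if the wrist force passes 120 N, or if a joint passes its speed limit or range.

## Working session

There is one attempt and no reset: what is moved stays moved. The work goes in short steps, Python scripts to look and compute and a tool call to move; the robot and the scene stay as the last step left them, time stands still between calls to the robot, and variables do not carry over. Pictures are saved under pics/ and viewed, at most 14 in all, crops included, and the job is handed in when it is done.

Besides the shell and the picture viewer there is one more tool, called after "Call:" by a JSON object that holds its "api" and its "payload". drive_tool: Moves the arm, as the interface text tells. Its arguments: {"type":"object","properties":{"commands":{"type":"array","items":{"type":"array","items":{"type":"array","items":{"type":"number"}}}},"gripper":{"type":"number"},"newtons":{"type":"number"}},"required":["commands"]}

```bash
mkdir -p pics
python3 - <<'E'
from rig import get_state, imaging
import cv2
for n in ("top","scene"):
    im=imaging.snapshot(n); cv2.imwrite(f"pics/{n}0.png",cv2.resize(im[:,:,::-1],(800,600),interpolation=cv2.INTER_CUBIC))
    cv2.imwrite(f"raw_{n}0.png",im[:,:,::-1])
    print(imaging.camera_model(n))
s=get_state(); print(s['tcp_pos'],s['ee_rot'],s['finger_gap'],s['time_s'])
E
```

```text
{'fx': 406.00334751126593, 'fy': 406.00334751126593, 'cx': 274.5681448670628, 'cy': 202.69485808850615, 'origin': array([0.44877556, 0.0105794 , 0.85993151]), 'rotation': array([[-0.02592775, -0.98226517,  0.18569567],
       [-0.99924433,  0.02008496, -0.03327699],
       [ 0.02895714, -0.18641814, -0.98204367]])}
{'fx': 424.18231459824125, 'fy': 424.18231459824125, 'cx': 277.16423063098637, 'cy': 211.92648537061774, 'origin': array([1.16766221, 0.11068005, 0.7012523 ]), 'rotation': array([[-0.21880589,  0.73405069, -0.64287912],
       [ 0.97576507,  0.16287992, -0.14612549],
       [-0.00255141, -0.65927211, -0.75190011]])}
[0.20761425 0.58915412 0.19709474] [[-9.43158062e-01  3.32344352e-01 -3.18226718e-04]
 [ 3.32344504e-01  9.43157575e-01 -9.58681959e-04]
 [-1.84745953e-05 -1.00994952e-03 -9.99999490e-01]] 0.08556945092105389 0.1
```

View pics/top0.png

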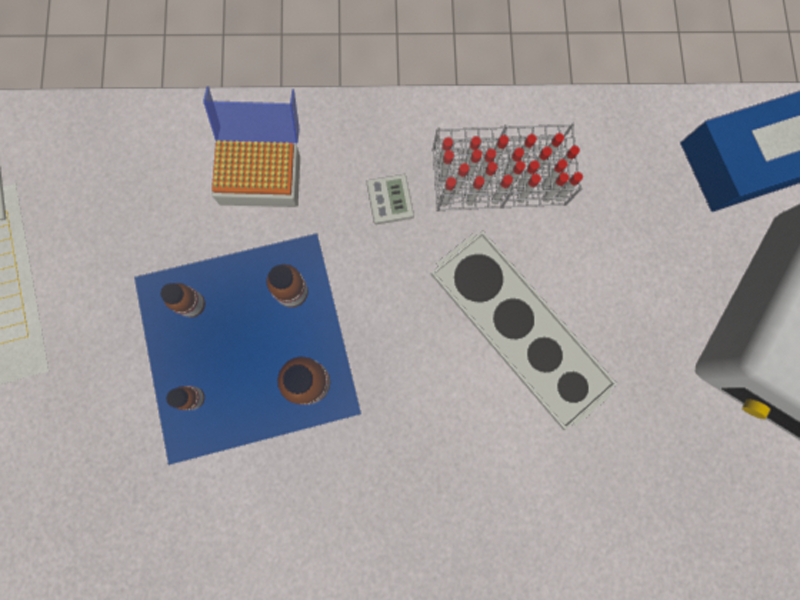

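View pics/scene0.png

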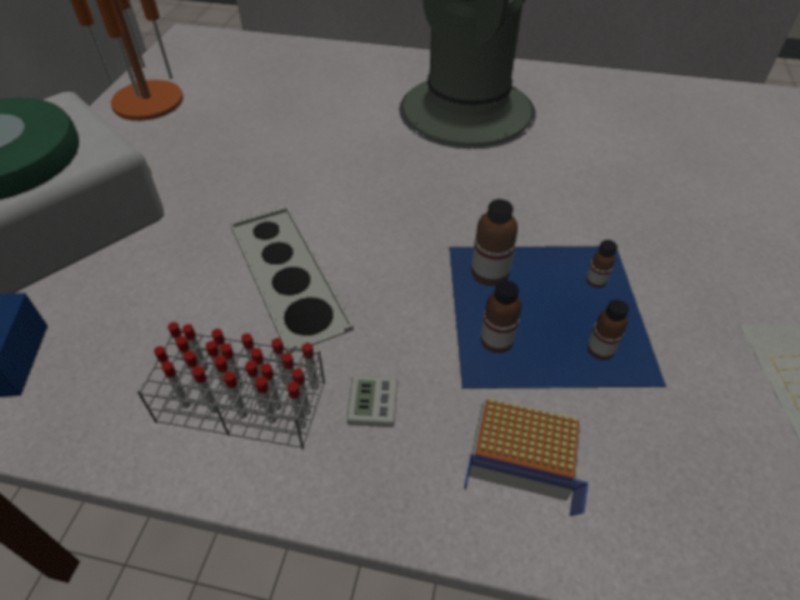

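```bash
cat > m.py <<'E'
import numpy as np, cv2
from scipy.optimize import least_squares
from rig import imaging
H={30:.080,60:.096,125:.114,250:.138}; CH={30:.016,60:.016,125:.017,250:.019}; CR={30:.012,60:.013,125:.015,250:.0175}; BR={30:.016,60:.0195,125:.024,250:.0305}
PR={30:.023,60:.0265,125:.031,250:.0375}
C={n:imaging.camera_model(n) for n in("top","scene")}
def proj(n,P):
    c=C[n]; p=(np.atleast_2d(P)-c["origin"])@c["rotation"]; return np.c_[c["fx"]*p[:,0]/p[:,2]+c["cx"],c["fy"]*p[:,1]/p[:,2]+c["cy"]]
def circ(x,y,z,r,k=48):
    t=np.linspace(0,2*np.pi,k,endpoint=False); return np.c_[x+r*np.cos(t),y+r*np.sin(t),np.full(k,z)]
def hullc(n,pts):
    h=cv2.convexHull(proj(n,pts).astype(np.float32)); m=cv2.moments(h); return np.array([m["m10"],m["m01"]])/m["m00"]
def blob(im,seed,thr):
    mx=im.max(2); m=(mx<thr).astype(np.uint8); k,l,st,ce=cv2.connectedComponentsWithStats(m,connectivity=4)
    d=[np.hypot(*(ce[i]-seed))+ (1e3 if st[i,4]<25 else 0) for i in range(1,k)]; i=1+int(np.argmin(d)); return ce[i],st[i,4]
def cap(x,y,b,z0=.002): return np.r_[circ(x,y,z0+H[b],CR[b]),circ(x,y,z0+H[b]-CH[b],CR[b])]
def solve(f,obs,x0): return least_squares(lambda p:np.concatenate([hullc(n,f(*p))-o for n,o in obs]),x0)
E
cat > a.py <<'E'
from m import *
im={n:cv2.imread(f"raw_{n}0.png") for n in C}
pad={"top":{30:(573,387),60:(545,355),125:(514,318),250:(478,277)},"scene":{30:(266,230),60:(277,253),125:(291,281),250:(308,316)}}
cp={"top":{30:(178,398),60:(175,293),125:(281,274),250:(297,379)},"scene":{30:(608,247),60:(617,310),125:(507,292),250:(500,210)}}
for kind,S,thr in(("pad",pad,75),("cap",cp,50)):
  for b in H:
    f=(lambda x,y,b=b:circ(x,y,.006,PR[b])) if kind=="pad" else (lambda x,y,b=b:cap(x,y,b))
    obs=[]
    for n in C:
        o,a=blob(im[n],np.array(S[n][b])*.7,thr); obs.append((n,o))
    x0=[.45,0]
    r=[solve(f,[q],x0).x for q in obs]; s=solve(f,obs,x0)
    A=[cv2.contourArea(cv2.convexHull(proj(n,f(*s.x)).astype(np.float32))) for n in C]
    print(kind,b,np.round(s.x,4),"top",np.round(r[0],4),"scene",np.round(r[1],4),"area model",np.round(A),"meas",[int(blob(im[n],np.array(S[n][b])*.7,thr)[1]) for n in C])
    if kind=="cap":
        for n in C:
            for z,rr in((.002,BR[b]),(.002+H[b],CR[b]),(.002+H[b]-CH[b],CR[b])):
                cv2.polylines(im[n],[np.round(proj(n,circ(*s.x,z,rr))*16).astype(int)],True,(0,255,0),1,cv2.LINE_AA,4)
t=cv2.resize(im["top"][165:330,90:260],(618,600),interpolation=cv2.INTER_CUBIC); cv2.imwrite("pics/ov_top.png",t)
E
python3 a.py
```

```text
pad 30 [ 0.4603 -0.2785] top [ 0.4603 -0.2786] scene [ 0.4605 -0.2782] area model [379. 187.] meas [320, 185]
pad 60 [ 0.5084 -0.2407] top [ 0.5086 -0.241 ] scene [ 0.5083 -0.2403] area model [490. 277.] meas [420, 274]
pad 125 [ 0.563  -0.1978] top [ 0.5631 -0.1982] scene [ 0.5631 -0.1974] area model [651. 431.] meas [574, 424]
pad 250 [ 0.6261 -0.1483] top [ 0.6263 -0.1488] scene [ 0.6262 -0.1478] area model [920. 735.] meas [827, 732]
cap 30 [ 0.4026 -0.1294] top [ 0.4439 -0.487 ] scene [0.4729 0.269 ] area model [150. 107.] meas [109, 209]
cap 60 [ 0.4365 -0.0927] top [ 0.444  -0.4769] scene [0.6118 0.2747] area model [171. 130.] meas [109, 395]
cap 125 [ 0.4391 -0.2322] top [ 0.4442 -0.4658] scene [0.6261 0.1281] area model [261. 166.] meas [109, 667]
cap 250 [ 0.3627 -0.2486] top [ 0.4443 -0.4511] scene [0.4772 0.1067] area model [408. 204.] meas [109, 235]
```

View pics/ov_top.png

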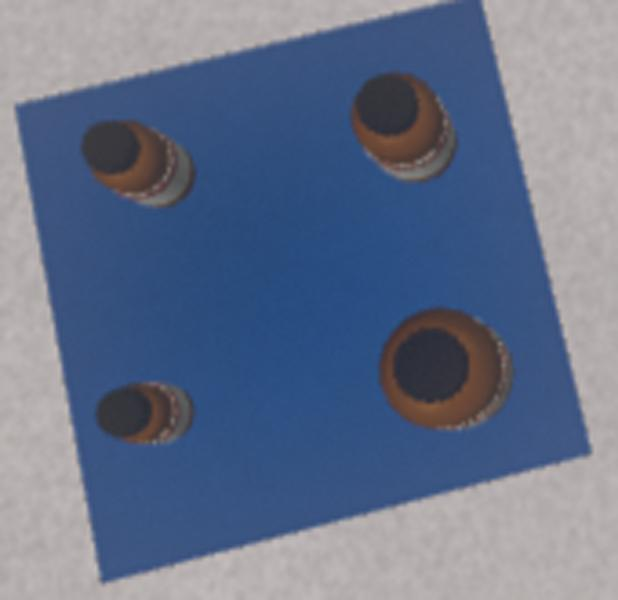

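The enlarged top view shows the four caps clearly (about (112,147), (387,103), (125,411) and (432,365) in the crop). The pads are solved. The caps need a colour-aware mask.

```bash
python3 - <<'E'
s=open('m.py').read()
s=s.replace("m=(mx<thr).astype(np.uint8)","d3=im.astype(int); m=((mx<thr)&(abs(d3[:,:,2]-d3[:,:,0])<18)).astype(np.uint8)")
open('m.py','w').write(s)
a=open('a.py').read().replace('("cap",cp,50)','("cap",cp,70)')
a+='''
t2=cv2.resize(im["scene"][130:260,310:460],(692,600),interpolation=cv2.INTER_CUBIC); cv2.imwrite("pics/ov_s.png",t2)
b=cv2.imread("raw_top0.png")
for n,S in cp.items():
  r=cv2.imread(f"raw_{n}0.png")
  for k,(u,v) in S.items(): print(n,k,r[int(v*.7),int(u*.7)],r[int(v*.7)+8,int(u*.7)])
'''
open('a.py','w').write(a)
E
python3 a.py
```

```text
pad 30 [ 0.4603 -0.2785] top [ 0.4603 -0.2786] scene [ 0.4605 -0.2782] area model [379. 187.] meas [320, 185]
pad 60 [ 0.5084 -0.2407] top [ 0.5086 -0.241 ] scene [ 0.5083 -0.2403] area model [490. 277.] meas [420, 274]
pad 125 [ 0.563  -0.1978] top [ 0.5631 -0.1982] scene [ 0.5631 -0.1974] area model [651. 431.] meas [574, 424]
pad 250 [ 0.6261 -0.1483] top [ 0.6263 -0.1488] scene [ 0.6262 -0.1478] area model [920. 735.] meas [827, 732]
cap 30 [0.4673 0.2706] top [0.459  0.2712] scene [0.4944 0.2642] area model [166. 139.] meas [156, 387]
cap 60 [0.6107 0.2765] top [0.5954 0.2788] scene [0.6348 0.268 ] area model [189. 204.] meas [166, 626]
cap 125 [0.6102 0.1257] top [0.6115 0.1321] scene [0.607  0.1196] area model [233. 245.] meas [217, 1744]
cap 250 [0.4768 0.1065] top [0.4771 0.1063] scene [0.4757 0.1068] area model [341. 271.] meas [335, 251]
top 30 [60 54 53] [105  77  70]
top 60 [62 56 57] [ 62  83 119]
top 125 [60 52 52] [58 49 48]
top 250 [57 46 44] [60 51 48]
scene 30 [29 28 28] [26 32 44]
scene 60 [28 26 26] [27 35 51]
scene 125 [25 21 22] [21 20 24]
scene 250 [29 28 30] [25 25 26]
```

View pics/ov_s.png

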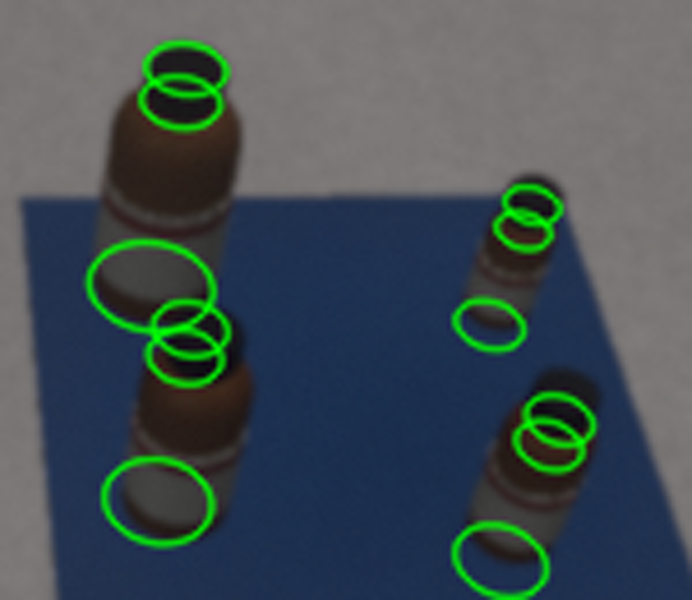

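View pics/ov_top.png

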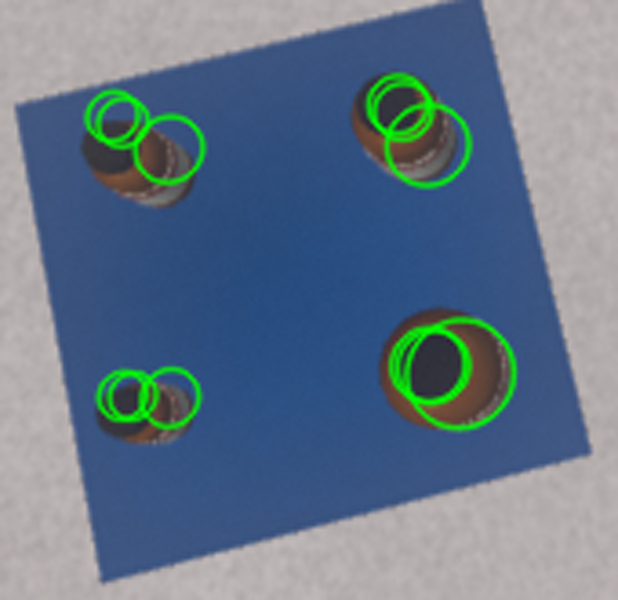

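Pads are consistent in both views. In the scene view the caps merge with the dark glass, so the top-view values hold for now. I'll start the approach and refine the caps from the saved pictures.

Call:
{"api": "drive_tool", "payload": {"commands": [[[0.0168,-0.021,0,-0.142],[0.0335,-0.0425,0,-0.285],[0.05,-0.0635,0,-0.427],[0.067,-0.085,0,-0.57],[0.0838,-0.106,0,-0.7127]]], "gripper": 1, "newtons": 50}}

```text
time_s: 0.6
tcp_pos: [0.2921, 0.4823, 0.1974]
ee_rot: [[-0.491, 0.871, -0.0], [0.871, 0.491, -0.0], [-0.0, -0.0, -1.0]]
wrist_force: [1.3, 0.3, -0.6]
finger_gap: 0.0854
grip_force: 0.0
```

```bash
cat > b.py <<'E'
from m import *
# whole-bottle silhouettes: not blue mat, within seed box
im={n:cv2.imread(f"raw_{n}0.png") for n in C}
cp={"top":{30:(.459,.2712),60:(.5954,.2788),125:(.6115,.1321),250:(.477,.1065)}}
def cm(i,n):
    d=i.astype(int); mx=d.max(2); r_b=d[:,:,2]-d[:,:,0]
    return (mx<75)&(abs(r_b)<20) if n=="top" else (mx<36)&(r_b<7)&(r_b>-9)
res={}
for b,p in cp["top"].items():
    out=[]
    for n in C:
        x,y=p
        for it in range(6): # windowed centroid around predicted cap hull
            h=cv2.convexHull(proj(n,cap(x,y,b)).astype(np.float32))
            w=np.zeros(im[n].shape[:2],np.uint8); cv2.fillConvexPoly(w,h.astype(np.int32),1); w=cv2.dilate(w,np.ones((7,7)))
            k,l,st,ce=cv2.connectedComponentsWithStats((cm(im[n],n)&(w>0)).astype(np.uint8)); i=1+np.argmax(st[1:,4])
            x,y=solve(lambda x,y:cap(x,y,b),[(n,ce[i])],[x,y]).x
        out.append((round(x,4),round(y,4),int(st[i,4]),int(cv2.contourArea(h))))
    s=np.array([(o[0],o[1]) for o in out]).mean(0); res[b]=s
    print(b,out)
    for n in C:
        for z,rr in((.002,BR[b]),(.002+H[b],CR[b])):
            cv2.polylines(im[n],[np.round(proj(n,circ(*s,z,rr))*16).astype(int)],True,(0,255,0),1,cv2.LINE_AA,4)
t=cv2.resize(im["top"][165:330,90:260],(400,388)); u=cv2.resize(im["scene"][130:260,310:460],(400,388)); cv2.imwrite("pics/ov2.png",np.hstack([t,u]))
E
python3 b.py
```

```text
30 [(np.float64(0.4591), np.float64(0.2712), 161, 167), (np.float64(0.4589), np.float64(0.2723), 96, 137)]
60 [(np.float64(0.5954), np.float64(0.279), 173, 189), (np.float64(0.5947), np.float64(0.2799), 148, 198)]
125 [(np.float64(0.6116), np.float64(0.1319), 225, 233), (np.float64(0.6087), np.float64(0.1317), 214, 244)]
250 [(np.float64(0.4772), np.float64(0.1062), 343, 341), (np.float64(0.4762), np.float64(0.1069), 197, 271)]
```

View pics/ov2.png

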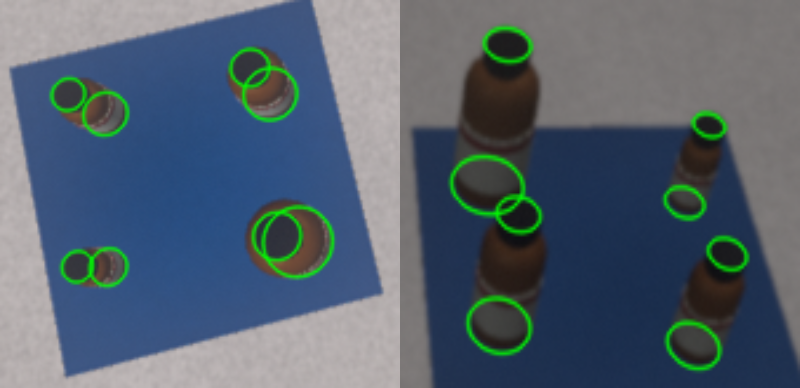

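The overlay fits 30, 60 and 250 in both views. The 125 fit sits 2–3 mm left of the bottle in the scene view, so I take about (0.612, 0.133). Continuing to above bottle 30.

Call:
{"api": "drive_tool", "payload": {"commands": [[[0.0167,-0.021,0,-0.142],[0.0334,-0.0421,0,-0.284],[0.0501,-0.0631,0,-0.426],[0.0668,-0.0842,0,-0.568],[0.0835,-0.1052,0,-0.7095]]]}}

```text
time_s: 1.1
tcp_pos: [0.3755, 0.3773, 0.1975]
ee_rot: [[0.195, 0.981, -0.0], [0.981, -0.195, -0.0], [-0.0, -0.0, -1.0]]
wrist_force: [0.2, 0.7, 1.6]
finger_gap: 0.0853
grip_force: 0.0
```

Call:
{"api": "drive_tool", "payload": {"commands": [[[0.0167,-0.021,0,-0.142],[0.0334,-0.0421,0,-0.284],[0.0501,-0.0631,0,-0.426],[0.0668,-0.0842,0,-0.568],[0.0835,-0.1052,0,-0.7095]]]}}

```text
time_s: 1.6
tcp_pos: [0.459, 0.2721, 0.1975]
ee_rot: [[0.787, 0.617, -0.0], [0.617, -0.787, -0.0], [-0.0, -0.0, -1.0]]
wrist_force: [0.3, -0.1, -0.0]
finger_gap: 0.0852
grip_force: 0.0
```

Call:
{"api": "drive_tool", "payload": {"commands": [[[0,0,-0.02,0],[0,0,-0.04,0],[0,0,-0.06,0],[0,0,-0.08,0],[0,0,-0.08,0]]]}}

```text
time_s: 2.1
tcp_pos: [0.4573, 0.2723, 0.1156]
ee_rot: [[0.783, 0.622, -0.003], [0.622, -0.783, -0.002], [-0.004, 0.0, -1.0]]
wrist_force: [-0.4, 0.2, 0.7]
finger_gap: 0.0854
grip_force: 0.0
```

Call:
{"api": "drive_tool", "payload": {"commands": [[[0,0,-0.025,0],[0,0,-0.05,0],[0,0,-0.075,0],[0,0,-0.09,0],[0,0,-0.09,0]]]}}

```text
time_s: 2.6
tcp_pos: [0.458, 0.2727, 0.0268]
ee_rot: [[0.783, 0.622, -0.002], [0.622, -0.783, -0.001], [-0.002, -0.0, -1.0]]
wrist_force: [-0.2, 0.1, -0.5]
finger_gap: 0.085
grip_force: 0.0
```

Run:
```python
from rig import get_state, imaging
import cv2,numpy as np
s=get_state(); print(np.round(s['q'],1),np.round(s['dq'],1),s['tcp_pos'])
im=imaging.snapshot("scene")[:,:,::-1]; cv2.imwrite("pics/g30.png",cv2.resize(im[60:280,260:500],(654,600)))
```

```text
[-52.9  38.7  22.  113.5 -25.6  32.7 -64.9] [-0.7 -2.3  1.6 -0.9  1.1  2.  -0.8] [0.45801927 0.27270003 0.02682892]
```

View pics/g30.png

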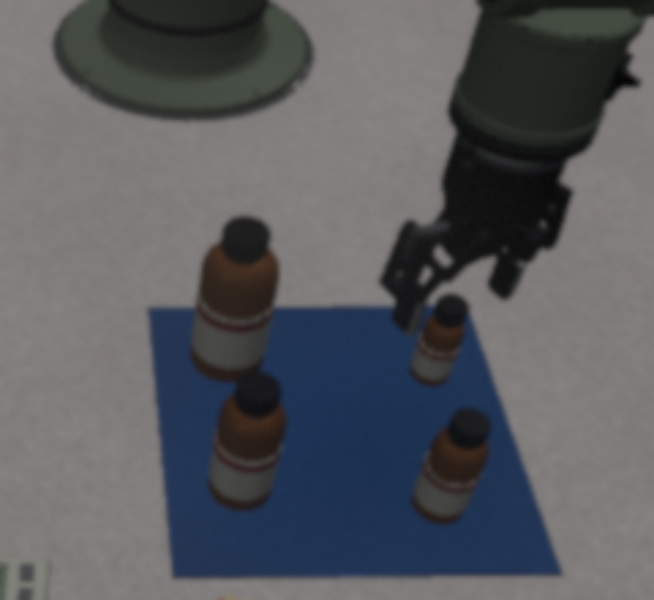

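Run:
```python
from m import *
u=np.array([.622,-.783,0])
for z in(.027,.04,.06):
  for t in(-.057,-.0425,0,.0425,.057):
    p=proj("scene",np.array([.458,.2727,z])+t*u)[0]; print(z,t,np.round((p-[260,60])*2.727))
print((proj("scene",[.459,.272,.002])-[260,60])*2.727,(proj("scene",[.459,.272,.082])-[260,60])*2.727)
```

```text
0.027 -0.057 [490. 331.]
0.027 -0.0425 [476. 337.]
0.027 0 [435. 353.]
0.027 0.0425 [392. 369.]
0.027 0.057 [377. 375.]
0.04 -0.057 [495. 320.]
0.04 -0.0425 [481. 325.]
0.04 0 [439. 341.]
0.04 0.0425 [396. 358.]
0.04 0.057 [381. 364.]
0.06 -0.057 [502. 302.]
0.06 -0.0425 [488. 307.]
0.06 0 [445. 324.]
0.06 0.0425 [401. 340.]
0.06 0.057 [386. 346.]
[[426.34293147 374.54402489]] [[451.51346351 303.91290935]]
```

The scene view shows both fingers level with the cap on either side of bottle 30, at about (405,328) and (502,298). Height and x run together in this view, so I check from the top.

Run:
```python
from m import *
im=imaging.snapshot("top")[:,:,::-1].copy()
for t in(-.0425,0,.0425):
    p=proj("top",np.array([.458+t*.622,.2727-t*.783,.04]))[0]; print((p-[60,150])*3.75); cv2.circle(im,tuple(np.round(p).astype(int)),1,(0,255,0),-1)
cv2.imwrite("pics/t30.png",cv2.resize(im[150:310,60:260],(750,600)))
```

```text
[192.55341146 535.26515032]
[259.28615013 481.916432  ]
[325.02044903 429.36590484]
```

View pics/t30.png

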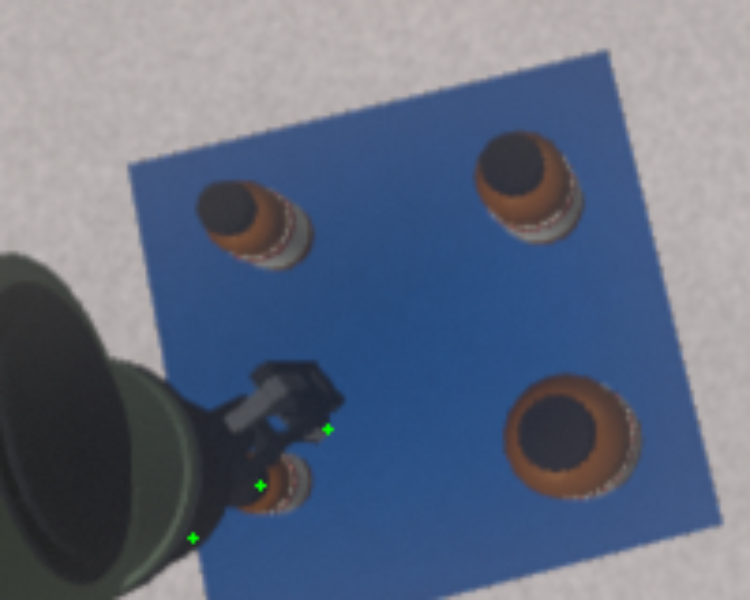

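The right fingertip at about (320,432) lies on the projected green mark, and the bottle stands between the fingers. I descend and close.

Call:
{"api": "drive_tool", "payload": {"commands": [[[0.0005,-0.0005,-0.004,0],[0.0005,-0.0005,-0.008,0],[0.0005,-0.0005,-0.0115,0],[0.0005,-0.0005,-0.0115,0],[0.0005,-0.0005,-0.0115,0]]]}}

```text
time_s: 3.2
tcp_pos: [0.459, 0.2726, 0.0161]
ee_rot: [[0.783, 0.622, -0.0], [0.622, -0.783, -0.0], [-0.0, -0.0, -1.0]]
wrist_force: [0.5, -0.0, -0.1]
finger_gap: 0.0853
grip_force: 0.0
```

Call:
{"api": "drive_tool", "payload": {"commands": [[[0,0,0,0],[0,0,0,0],[0,0,0,0],[0,0,0,0],[0,0,0,0]]], "gripper": 0, "newtons": 40}}

```text
time_s: 3.7
tcp_pos: [0.4593, 0.2726, 0.0164]
ee_rot: [[0.783, 0.622, 0.0], [0.622, -0.783, 0.0], [0.0, -0.0, -1.0]]
wrist_force: [-0.9, -0.0, 5.5]
finger_gap: 0.0294
grip_force: 39.1
```

Call:
{"api": "drive_tool", "payload": {"commands": [[[0,0,0,0],[0,0,0,0],[0,0,0,0],[0,0,0,0],[0,0,0,0]]]}}

```text
time_s: 4.2
tcp_pos: [0.4593, 0.2727, 0.0164]
ee_rot: [[0.783, 0.622, 0.0], [0.622, -0.783, 0.0], [0.001, -0.0, -1.0]]
wrist_force: [-0.7, 0.4, 5.5]
finger_gap: 0.0294
grip_force: 39.1
```

The gap is 29.4 mm, under the 32 mm body, with 5.5 N upward, so the pads are on the shoulder. I open a little, go 6 mm lower and regrip.

Call:
{"api": "drive_tool", "payload": {"commands": [[[0,0,0,0],[0,0,0,0],[0,0,0,0],[0,0,-0.003,0],[0,0,-0.006,0]]], "gripper": 0.6}}

```text
time_s: 4.7
tcp_pos: [0.459, 0.2726, 0.0098]
ee_rot: [[0.783, 0.622, 0.0], [0.622, -0.783, 0.0], [0.0, -0.0, -1.0]]
wrist_force: [0.1, -0.0, -0.2]
finger_gap: 0.0514
grip_force: 0.0
```

Call:
{"api": "drive_tool", "payload": {"commands": [[[0,0,0,0],[0,0,0,0],[0,0,0,0],[0,0,0,0],[0,0,0,0]]], "gripper": 0}}

```text
time_s: 5.2
tcp_pos: [0.459, 0.2726, 0.0101]
ee_rot: [[0.783, 0.622, -0.0], [0.622, -0.783, 0.0], [-0.0, -0.0, -1.0]]
wrist_force: [-0.3, -0.7, -0.5]
finger_gap: 0.0301
grip_force: 39.5
```

Call:
{"api": "drive_tool", "payload": {"commands": [[[0,0,0,0],[0,0,0,0],[0,0,0,0],[0,0,0,0],[0,0,0,0]]]}}

```text
time_s: 5.7
tcp_pos: [0.459, 0.2725, 0.0101]
ee_rot: [[0.783, 0.622, -0.0], [0.622, -0.783, 0.0], [-0.0, -0.0, -1.0]]
wrist_force: [0.2, -0.0, -0.9]
finger_gap: 0.0301
grip_force: 39.5
```

Run:
```python
from rig import imaging
import cv2,numpy as np
im=imaging.snapshot("scene")[:,:,::-1]; cv2.imwrite("pics/g30b.png",cv2.resize(im[140:220,380:480],(750,600)))
```

```text
(no output)
```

View pics/g30b.png

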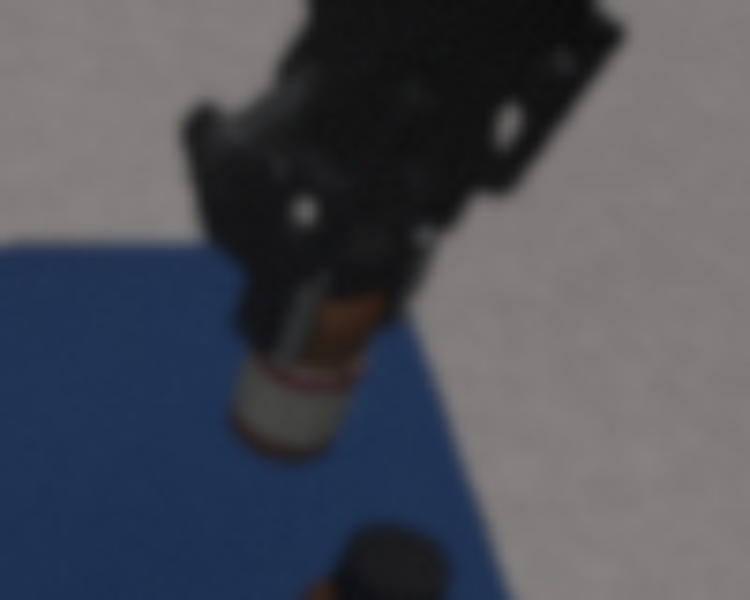

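Vertical force is now near zero and the pads are low on the body. I lift clear of the 250 bottle's height and carry it to pad 30.

Call:
{"api": "drive_tool", "payload": {"commands": [[[0,0,0.015,0],[0,0,0.05,0],[0,0,0.095,0],[0,0,0.14,0],[0,0,0.17,0]]]}}

```text
time_s: 6.25
tcp_pos: [0.4596, 0.2724, 0.184]
ee_rot: [[0.784, 0.621, 0.002], [0.621, -0.784, 0.002], [0.003, -0.0, -1.0]]
wrist_force: [0.3, 0.3, -0.5]
finger_gap: 0.0303
grip_force: 39.8
```

Call:
{"api": "drive_tool", "payload": {"commands": [[[0,-0.02,0,0],[0,-0.055,0,0],[0,-0.095,0,0],[0,-0.135,0,0],[0,-0.175,0,0]]]}}

```text
time_s: 6.75
tcp_pos: [0.4583, 0.0955, 0.1805]
ee_rot: [[0.783, 0.622, -0.0], [0.622, -0.783, 0.0], [0.0, -0.0, -1.0]]
wrist_force: [1.0, -1.2, 0.1]
finger_gap: 0.0297
grip_force: 39.8
```

Call:
{"api": "drive_tool", "payload": {"commands": [[[0,-0.04,0,0],[0,-0.08,0,0],[0,-0.12,0,0],[0,-0.16,0,0],[0,-0.2,0,0]]]}}

```text
time_s: 7.25
tcp_pos: [0.4582, -0.1043, 0.1805]
ee_rot: [[0.783, 0.621, 0.0], [0.621, -0.783, 0.0], [0.0, -0.0, -1.0]]
wrist_force: [0.1, 1.0, -0.3]
finger_gap: 0.0298
grip_force: 39.8
```

Call:
{"api": "drive_tool", "payload": {"commands": [[[0.001,-0.04,0,0],[0.001,-0.08,0,0],[0.001,-0.12,0,0],[0.001,-0.155,0,0],[0.001,-0.176,0,0]]]}}

```text
time_s: 7.75
tcp_pos: [0.4587, -0.2815, 0.1806]
ee_rot: [[0.785, 0.62, -0.0], [0.62, -0.785, -0.001], [-0.001, 0.0, -1.0]]
wrist_force: [0.6, 0.7, -0.0]
finger_gap: 0.0298
grip_force: 39.8
```

Call:
{"api": "drive_tool", "payload": {"commands": [[[0,0,-0.02,0],[0,0,-0.055,0],[0,0,-0.09,0],[0,0,-0.115,0],[0,0,-0.125,0]]]}}

```text
time_s: 8.25
tcp_pos: [0.4585, -0.2781, 0.0535]
ee_rot: [[0.784, 0.621, -0.003], [0.621, -0.784, 0.001], [-0.001, -0.003, -1.0]]
wrist_force: [0.5, 0.1, -0.2]
finger_gap: 0.03
grip_force: 39.8
```

Call:
{"api": "drive_tool", "payload": {"commands": [[[0,0,0,0],[0,0,0,0],[0,0,0,0],[0,0,0,0],[0,0,0,0]]]}}

```text
time_s: 8.75
tcp_pos: [0.4604, -0.2785, 0.0557]
ee_rot: [[0.783, 0.622, 0.001], [0.622, -0.783, -0.0], [0.001, 0.001, -1.0]]
wrist_force: [0.1, -0.5, -0.0]
finger_gap: 0.0299
grip_force: 39.8
```

Call:
{"api": "drive_tool", "payload": {"commands": [[[0,0,-0.012,0],[0,0,-0.024,0],[0,0,-0.033,0],[0,0,-0.038,0],[0,0,-0.04,0]]]}}

```text
time_s: 9.25
tcp_pos: [0.4596, -0.2784, 0.0142]
ee_rot: [[0.783, 0.622, -0.001], [0.622, -0.783, 0.0], [-0.001, -0.001, -1.0]]
wrist_force: [-1.4, 0.5, -1.6]
finger_gap: 0.0297
grip_force: 39.8
```

Call:
{"api": "drive_tool", "payload": {"commands": [[[0,0,-0.0005,0],[0,0,-0.001,0],[0,0,-0.0015,0],[0,0,-0.0018,0],[0,0,-0.0018,0]]]}}

```text
time_s: 9.75
tcp_pos: [0.4604, -0.2786, 0.0139]
ee_rot: [[0.783, 0.622, 0.001], [0.622, -0.783, -0.0], [0.001, 0.001, -1.0]]
wrist_force: [-1.2, 1.5, 8.3]
finger_gap: 0.0297
grip_force: 40.5
```

Call:
{"api": "drive_tool", "payload": {"commands": [[[0,0,0,0],[0,0,0,0],[0,0,0,0],[0,0,0,0],[0,0,0,0]]], "gripper": 0.7}}

```text
time_s: 10.25
tcp_pos: [0.46, -0.2785, 0.0133]
ee_rot: [[0.783, 0.622, -0.0], [0.622, -0.783, 0.0], [-0.0, -0.0, -1.0]]
wrist_force: [-0.7, 0.6, -0.2]
finger_gap: 0.0596
grip_force: 0.0
```

Call:
{"api": "drive_tool", "payload": {"commands": [[[0,0,0.015,0],[0,0,0.045,0],[0,0,0.09,0],[0,0,0.135,0],[0,0,0.175,0]]]}}

```text
time_s: 10.75
tcp_pos: [0.4596, -0.2787, 0.1914]
ee_rot: [[0.784, 0.621, 0.001], [0.621, -0.784, -0.0], [0.0, 0.001, -1.0]]
wrist_force: [1.0, 0.0, -0.9]
finger_gap: 0.0599
grip_force: 0.0
```

Call:
{"api": "drive_tool", "payload": {"commands": [[[0.007,0.03,0,0],[0.018,0.075,0,0],[0.03,0.12,0,0],[0.041,0.165,0,0],[0.053,0.21,0,0]]], "gripper": 1}}

```text
time_s: 11.25
tcp_pos: [0.513, -0.0668, 0.1895]
ee_rot: [[0.784, 0.621, 0.001], [0.621, -0.784, 0.0], [0.001, 0.0, -1.0]]
wrist_force: [0.1, -0.2, -1.0]
finger_gap: 0.0853
grip_force: 0.0
```

Call:
{"api": "drive_tool", "payload": {"commands": [[[0.011,0.045,0,0],[0.022,0.09,0,0],[0.033,0.135,0,0],[0.044,0.175,0,0],[0.053,0.21,0,0]]]}}

```text
time_s: 11.75
tcp_pos: [0.5661, 0.1439, 0.1894]
ee_rot: [[0.783, 0.623, 0.001], [0.623, -0.783, 0.0], [0.001, 0.0, -1.0]]
wrist_force: [-0.3, 0.0, -1.2]
finger_gap: 0.0852
grip_force: 0.0
```

```bash
cat > chk.py <<'E'
import sys
from m import *
b=int(sys.argv[1]); pads={30:(.4603,-.2785),60:(.5084,-.2407),125:(.563,-.1978),250:(.6261,-.1483)}
for n in C:
    i=imaging.snapshot(n)[:,:,::-1]; d=i.astype(int); mx=d.max(2); rb=d[:,:,2]-d[:,:,0]
    m=(mx<75)&(abs(rb)<20) if n=="top" else (mx<36)&(rb<7)&(rb>-9)
    x,y=pads[b]
    for it in range(6):
        h=cv2.convexHull(proj(n,cap(x,y,b,.006)).astype(np.float32)); w=np.zeros(m.shape,np.uint8); cv2.fillConvexPoly(w,h.astype(np.int32),1); w=cv2.dilate(w,np.ones((7,7)))
        k,l,st,ce=cv2.connectedComponentsWithStats((m&(w>0)).astype(np.uint8)); j=1+np.argmax(st[1:,4])
        x,y=solve(lambda x,y:cap(x,y,b,.006),[(n,ce[j])],[x,y]).x
    print(n,b,"minus pad mm",np.round(1e3*(np.array([x,y])-pads[b]),1),st[j,4],cv2.contourArea(h))
    cv2.imwrite(f"raw_{n}_{b}.png",i)
E
python3 chk.py 30
```

```text
top 30 minus pad mm [ 1.2 -0.1] 68 161.26340124523267
scene 30 minus pad mm [0.4 0.5] 59 112.99412177933846
```

Bottle 30 is within about 1 mm of its pad centre. Next is bottle 60 at (0.595, 0.2795).

Call:
{"api": "drive_tool", "payload": {"commands": [[[0.007,0.034,0,0],[0.014,0.068,0,0],[0.022,0.102,0,0],[0.027,0.128,0,0],[0.029,0.136,0,0]]]}}

```text
time_s: 12.35
tcp_pos: [0.5947, 0.2802, 0.1888]
ee_rot: [[0.782, 0.624, 0.0], [0.624, -0.782, 0.0], [0.0, -0.0, -1.0]]
wrist_force: [-0.9, 0.1, 0.0]
finger_gap: 0.0854
grip_force: 0.0
```

Call:
{"api": "drive_tool", "payload": {"commands": [[[0,0,-0.02,0],[0,0,-0.05,0],[0,0,-0.07,0],[0,0,-0.075,0],[0,0,-0.075,0]]]}}

```text
time_s: 12.85
tcp_pos: [0.5951, 0.2767, 0.1137]
ee_rot: [[0.784, 0.621, -0.0], [0.621, -0.784, -0.001], [-0.001, 0.0, -1.0]]
wrist_force: [-0.2, 0.1, 0.4]
finger_gap: 0.0853
grip_force: 0.0
```

Call:
{"api": "drive_tool", "payload": {"commands": [[[0,0.001,-0.02,0],[0,0.001,-0.045,0],[0,0.001,-0.065,0],[0,0.001,-0.07,0],[0,0.001,-0.07,0]]]}}

```text
time_s: 13.35
tcp_pos: [0.5955, 0.2783, 0.0442]
ee_rot: [[0.783, 0.622, 0.0], [0.622, -0.783, 0.0], [0.0, 0.0, -1.0]]
wrist_force: [-1.0, -0.1, 0.1]
finger_gap: 0.0854
grip_force: 0.0
```

Call:
{"api": "drive_tool", "payload": {"commands": [[[0,0,-0.004,0],[0,0,-0.009,0],[0,0,-0.014,0],[0,0,-0.018,0],[0,0,-0.018,0]]]}}

```text
time_s: 13.85
tcp_pos: [0.5947, 0.2784, 0.0247]
ee_rot: [[0.783, 0.622, -0.001], [0.622, -0.783, -0.0], [-0.001, -0.0, -1.0]]
wrist_force: [0.1, -0.4, 0.6]
finger_gap: 0.0855
grip_force: 0.0
```

Call:
{"api": "drive_tool", "payload": {"commands": [[[0,0.001,0.001,0],[0,0.001,0.001,0],[0,0.001,0.001,0],[0,0.001,0.001,0],[0,0.001,0.001,0]]]}}

```text
time_s: 14.35
tcp_pos: [0.5951, 0.2795, 0.0264]
ee_rot: [[0.783, 0.622, 0.0], [0.622, -0.783, 0.0], [0.0, 0.0, -1.0]]
wrist_force: [0.4, -0.6, 0.1]
finger_gap: 0.0852
grip_force: 0.0
```

Call:
{"api": "drive_tool", "payload": {"commands": [[[0,0,0,0],[0,0,0,0],[0,0,0,0],[0,0,0,0],[0,0,0,0]]], "gripper": 0}}

```text
time_s: 14.85
tcp_pos: [0.5952, 0.2796, 0.0266]
ee_rot: [[0.783, 0.622, 0.0], [0.622, -0.783, 0.0], [0.0, -0.0, -1.0]]
wrist_force: [0.1, -0.5, 4.8]
finger_gap: 0.0367
grip_force: 39.9
```

Call:
{"api": "drive_tool", "payload": {"commands": [[[0,0,0,0],[0,0,0,0],[0,0,0,0],[0,0,0,0],[0,0,0,0]]]}}

```text
time_s: 15.35
tcp_pos: [0.5953, 0.2796, 0.0266]
ee_rot: [[0.783, 0.622, 0.0], [0.622, -0.783, 0.0], [0.0, 0.0, -1.0]]
wrist_force: [-0.3, -0.6, 5.4]
finger_gap: 0.0365
grip_force: 40.0
```

Call:
{"api": "drive_tool", "payload": {"commands": [[[0,0,0,0],[0,0,0,0],[0,0,0,0],[0,0,-0.001,0],[0,0,-0.002,0]]], "gripper": 0.7}}

```text
time_s: 15.85
tcp_pos: [0.595, 0.2796, 0.0242]
ee_rot: [[0.783, 0.622, -0.0], [0.622, -0.783, -0.0], [-0.0, -0.0, -1.0]]
wrist_force: [0.3, -0.1, -0.3]
finger_gap: 0.0597
grip_force: 0.0
```

Call:
{"api": "drive_tool", "payload": {"commands": [[[0,0,-0.0005,0],[0,0,-0.001,0],[0,0,-0.0015,0],[0,0,-0.002,0],[0,0,-0.002,0]]]}}

```text
time_s: 16.35
tcp_pos: [0.595, 0.2795, 0.0222]
ee_rot: [[0.783, 0.622, -0.0], [0.622, -0.783, -0.0], [-0.0, -0.0, -1.0]]
wrist_force: [-0.1, -0.7, -0.5]
finger_gap: 0.0597
grip_force: 0.0
```

No palm contact; regrip.

Call:
{"api": "drive_tool", "payload": {"commands": [[[0,0,0,0],[0,0,0,0],[0,0,0,0],[0,0,0,0],[0,0,0,0]]], "gripper": 0}}

```text
time_s: 16.85
tcp_pos: [0.5953, 0.2796, 0.0226]
ee_rot: [[0.783, 0.622, 0.0], [0.622, -0.783, 0.0], [0.001, 0.0, -1.0]]
wrist_force: [-0.9, 0.2, 5.6]
finger_gap: 0.037
grip_force: 40.1
```

Call:
{"api": "drive_tool", "payload": {"commands": [[[0,0,0,0],[0,0,0,0],[0,0,0,0],[0,0,0,0],[0,0,0,0]]]}}

```text
time_s: 17.35
tcp_pos: [0.5952, 0.2796, 0.0226]
ee_rot: [[0.783, 0.622, 0.0], [0.622, -0.783, 0.0], [0.0, 0.0, -1.0]]
wrist_force: [-1.1, -0.6, 6.3]
finger_gap: 0.0371
grip_force: 40.1
```

Call:
{"api": "drive_tool", "payload": {"commands": [[[0,0,0.012,0],[0,0,0.04,0],[0,0,0.08,0],[0,0,0.12,0],[0,0,0.155,0]]]}}

```text
time_s: 17.85
tcp_pos: [0.5951, 0.2793, 0.18]
ee_rot: [[0.783, 0.622, 0.001], [0.622, -0.783, 0.0], [0.001, 0.0, -1.0]]
wrist_force: [0.4, 0.5, -1.0]
finger_gap: 0.0371
grip_force: 40.6
```

Call:
{"api": "drive_tool", "payload": {"commands": [[[-0.003,-0.02,0,0],[-0.009,-0.055,0,0],[-0.0158,-0.095,0,0],[-0.0225,-0.135,0,0],[-0.0292,-0.175,0,0]]]}}

```text
time_s: 18.35
tcp_pos: [0.5652, 0.103, 0.1779]
ee_rot: [[0.783, 0.622, 0.0], [0.622, -0.783, 0.0], [0.0, -0.0, -1.0]]
wrist_force: [1.0, -0.1, -1.4]
finger_gap: 0.0369
grip_force: 40.6
```

Call:
{"api": "drive_tool", "payload": {"commands": [[[-0.0067,-0.04,0,0],[-0.0134,-0.08,0,0],[-0.02,-0.12,0,0],[-0.0267,-0.16,0,0],[-0.0334,-0.2,0,0]]]}}

```text
time_s: 18.85
tcp_pos: [0.5318, -0.097, 0.178]
ee_rot: [[0.783, 0.622, 0.0], [0.622, -0.783, 0.0], [0.001, 0.0, -1.0]]
wrist_force: [0.5, -0.1, -1.6]
finger_gap: 0.0371
grip_force: 40.6
```

Call:
{"api": "drive_tool", "payload": {"commands": [[[-0.0067,-0.04,0,0],[-0.0134,-0.08,0,0],[-0.019,-0.115,0,0],[-0.023,-0.137,0,0],[-0.0243,-0.1453,0,0]]]}}

```text
time_s: 19.35
tcp_pos: [0.5071, -0.2434, 0.178]
ee_rot: [[0.785, 0.619, 0.0], [0.619, -0.785, -0.001], [-0.0, 0.001, -1.0]]
wrist_force: [0.6, 0.6, -1.3]
finger_gap: 0.0372
grip_force: 40.6
```

Call:
{"api": "drive_tool", "payload": {"commands": [[[0,0,-0.015,0],[0,0,-0.045,0],[0,0,-0.08,0],[0,0,-0.1,0],[0,0,-0.105,0]]]}}

```text
time_s: 19.85
tcp_pos: [0.5073, -0.2395, 0.0707]
ee_rot: [[0.783, 0.622, -0.003], [0.622, -0.783, 0.001], [-0.001, -0.003, -1.0]]
wrist_force: [0.1, 0.8, -0.8]
finger_gap: 0.0368
grip_force: 40.6
```

Call:
{"api": "drive_tool", "payload": {"commands": [[[0,0,0,0],[0,0,0,0],[0,0,0,0],[0,0,0,0],[0,0,0,0]]]}}

```text
time_s: 20.35
tcp_pos: [0.5084, -0.2407, 0.0728]
ee_rot: [[0.783, 0.622, 0.001], [0.622, -0.783, -0.0], [0.001, 0.001, -1.0]]
wrist_force: [0.3, -0.1, -0.4]
finger_gap: 0.0373
grip_force: 40.6
```

Call:
{"api": "drive_tool", "payload": {"commands": [[[0,0,-0.014,0],[0,0,-0.028,0],[0,0,-0.038,0],[0,0,-0.043,0],[0,0,-0.0445,0]]]}}

```text
time_s: 20.85
tcp_pos: [0.5077, -0.2408, 0.0269]
ee_rot: [[0.783, 0.622, -0.001], [0.622, -0.783, 0.0], [-0.001, -0.001, -1.0]]
wrist_force: [-0.1, -0.2, -1.7]
finger_gap: 0.0372
grip_force: 40.6
```

Call:
{"api": "drive_tool", "payload": {"commands": [[[0,0,-0.0005,0],[0,0,-0.001,0],[0,0,-0.0015,0],[0,0,-0.002,0],[0,0,-0.0022,0]]]}}

```text
time_s: 21.35
tcp_pos: [0.5087, -0.241, 0.0264]
ee_rot: [[0.783, 0.622, 0.001], [0.622, -0.783, -0.0], [0.001, 0.001, -1.0]]
wrist_force: [-1.3, 1.2, 14.7]
finger_gap: 0.0372
grip_force: 42.1
```

Seated (14.7 N). Release and go to bottle 125 at about (0.612, 0.133).

Call:
{"api": "drive_tool", "payload": {"commands": [[[0,0,0,0],[0,0,0,0],[0,0,0,0],[0,0,0,0],[0,0,0,0]]], "gripper": 0.8}}

```text
time_s: 21.85
tcp_pos: [0.5081, -0.2408, 0.0256]
ee_rot: [[0.783, 0.622, -0.0], [0.622, -0.783, -0.0], [-0.0, -0.0, -1.0]]
wrist_force: [0.5, -0.0, 0.5]
finger_gap: 0.0683
grip_force: 0.0
```

Call:
{"api": "drive_tool", "payload": {"commands": [[[0,0,0.015,0],[0,0,0.045,0],[0,0,0.09,0],[0,0,0.135,0],[0,0,0.175,0]]]}}

```text
time_s: 22.35
tcp_pos: [0.5078, -0.2411, 0.2038]
ee_rot: [[0.784, 0.621, 0.001], [0.621, -0.784, -0.0], [0.0, 0.001, -1.0]]
wrist_force: [1.1, -0.1, 1.1]
finger_gap: 0.0684
grip_force: 0.0
```

Call:
{"api": "drive_tool", "payload": {"commands": [[[0.008,0.03,0,0],[0.02,0.073,0,0],[0.032,0.117,0,0],[0.043,0.16,0,0],[0.053,0.19,0,0]]], "gripper": 1}}

```text
time_s: 22.85
tcp_pos: [0.5614, -0.0477, 0.2016]
ee_rot: [[0.782, 0.623, 0.0], [0.623, -0.782, 0.001], [0.001, -0.0, -1.0]]
wrist_force: [0.4, 0.0, 1.0]
finger_gap: 0.0855
grip_force: 0.0
```

Call:
{"api": "drive_tool", "payload": {"commands": [[[0.01,0.04,0,0],[0.021,0.08,0,0],[0.032,0.12,0,0],[0.044,0.165,0,0],[0.0503,0.1835,0,0]]]}}

```text
time_s: 23.35
tcp_pos: [0.6116, 0.1376, 0.2013]
ee_rot: [[0.78, 0.625, 0.0], [0.625, -0.78, 0.001], [0.001, -0.001, -1.0]]
wrist_force: [-0.4, 0.2, -0.3]
finger_gap: 0.0858
grip_force: 0.0
```

Call:
{"api": "drive_tool", "payload": {"commands": [[[0,0,-0.02,0],[0,0,-0.045,0],[0,0,-0.07,0],[0,0,-0.075,0],[0,0,-0.075,0]]]}}

```text
time_s: 23.85
tcp_pos: [0.6113, 0.1323, 0.126]
ee_rot: [[0.783, 0.621, -0.001], [0.621, -0.783, -0.0], [-0.001, 0.0, -1.0]]
wrist_force: [-0.4, -0.0, 1.3]
finger_gap: 0.0854
grip_force: 0.0
```

```bash
python3 chk.py 60
python3 - <<'E'
import cv2,numpy as np
cv2.imwrite("pics/mid.png",np.hstack([cv2.resize(cv2.imread("raw_top_60.png")[160:310,160:430],(480,267)),cv2.resize(cv2.imread("raw_scene_60.png")[80:260,150:390],(320,267))]))
E
```

```text
top 60 minus pad mm [ 1.3 -0.6] 85 184.04029362718575
scene 60 minus pad mm [-10.6 -10.4] 163 138.2254087983165
```

View pics/mid.png

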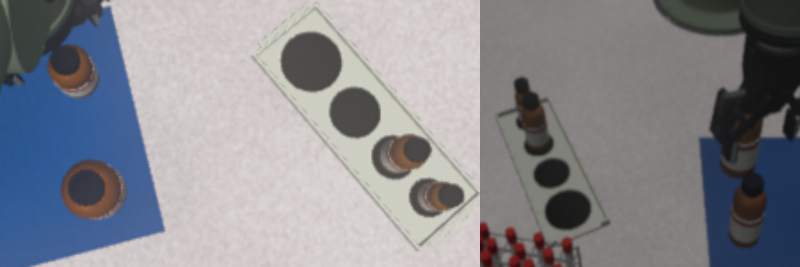

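Bottles 30 and 60 stand upright on their pads, at about (440,195) and (405,150) in the left half. The 60 bottle's scene-view fit was confused by the neighbouring cap. Continuing down to 125.

Call:
{"api": "drive_tool", "payload": {"commands": [[[0.0005,0.0003,-0.02,0],[0.0005,0.0003,-0.04,0],[0.0005,0.0003,-0.06,0],[0.0005,0.0003,-0.065,0],[0.0005,0.0003,-0.065,0]]]}}

```text
time_s: 24.45
tcp_pos: [0.6122, 0.133, 0.0612]
ee_rot: [[0.783, 0.622, 0.0], [0.622, -0.783, 0.0], [0.0, 0.0, -1.0]]
wrist_force: [-0.4, 0.6, -0.2]
finger_gap: 0.0852
grip_force: 0.0
```

Call:
{"api": "drive_tool", "payload": {"commands": [[[0,0,-0.006,0],[0,0,-0.012,0],[0,0,-0.017,0],[0,0,-0.02,0],[0,0,-0.02,0]]]}}

```text
time_s: 24.95
tcp_pos: [0.6117, 0.133, 0.0402]
ee_rot: [[0.783, 0.622, -0.001], [0.622, -0.783, -0.0], [-0.001, -0.0, -1.0]]
wrist_force: [-0.1, -0.8, -0.3]
finger_gap: 0.0855
grip_force: 0.0
```

Call:
{"api": "drive_tool", "payload": {"commands": [[[0,0,0,0],[0,0,0,0],[0,0,0,0],[0,0,0,0],[0,0,0,0]]]}}

```text
time_s: 25.45
tcp_pos: [0.612, 0.1331, 0.0407]
ee_rot: [[0.783, 0.622, 0.0], [0.622, -0.783, 0.0], [0.0, 0.0, -1.0]]
wrist_force: [0.6, 0.0, 0.0]
finger_gap: 0.0856
grip_force: 0.0
```

Call:
{"api": "drive_tool", "payload": {"commands": [[[0,0,0,0],[0,0,0,0],[0,0,0,0],[0,0,0,0],[0,0,0,0]]], "gripper": 0, "newtons": 45}}

```text
time_s: 25.95
tcp_pos: [0.6122, 0.1331, 0.041]
ee_rot: [[0.783, 0.622, 0.0], [0.622, -0.783, 0.0], [0.001, 0.0, -1.0]]
wrist_force: [-0.1, -0.3, 6.5]
finger_gap: 0.0453
grip_force: 45.1
```

Call:
{"api": "drive_tool", "payload": {"commands": [[[0,0,0,0],[0,0,0,0],[0,0,0,0],[0,0,0,0],[0,0,0,0]]]}}

```text
time_s: 26.45
tcp_pos: [0.6122, 0.1331, 0.041]
ee_rot: [[0.783, 0.622, 0.001], [0.622, -0.783, 0.0], [0.001, 0.0, -1.0]]
wrist_force: [-1.0, 0.3, 6.7]
finger_gap: 0.0454
grip_force: 45.1
```

```bash
cat > body.py <<'E'
# lower-label silhouette: overlay expected base for the bottle held at given x,y,z0
import sys
from m import *
b=int(sys.argv[1]); x,y,z=map(float,sys.argv[2:5]); out=[]
for n in C:
    i=imaging.snapshot(n)[:,:,::-1].copy(); c=np.round(proj(n,[x,y,z+.03])[0]).astype(int)
    for zz in(0,.02): cv2.polylines(i,[np.round(proj(n,circ(x,y,z+zz,BR[b]))*16).astype(int)],True,(0,255,0),1,cv2.LINE_AA,4)
    out.append(cv2.resize(i[c[1]-35:c[1]+35,c[0]-35:c[0]+35],(400,400),interpolation=cv2.INTER_CUBIC))
cv2.imwrite(f"pics/{sys.argv[5]}.png",np.hstack(out))
E
python3 body.py 125 .612 .133 .002 held125
```

```text
(no output)
```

View pics/held125.png

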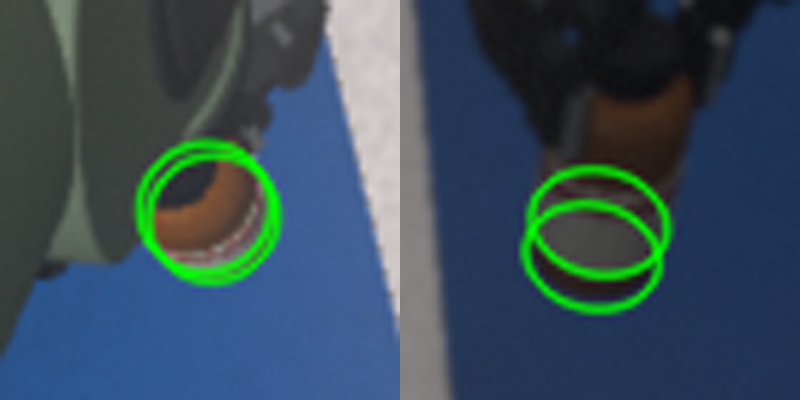

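The base matches the overlay within about 1 mm in both views. The gap of 45.4 mm is slightly under the expected 46, so I regrip 3 mm lower, watching for palm contact.

Call:
{"api": "drive_tool", "payload": {"commands": [[[0,0,0,0],[0,0,0,0],[0,0,0,0],[0,0,-0.0005,0],[0,0,-0.001,0]]], "gripper": 0.8}}

```text
time_s: 27.05
tcp_pos: [0.6119, 0.133, 0.0395]
ee_rot: [[0.783, 0.622, -0.0], [0.622, -0.783, 0.0], [-0.0, -0.0, -1.0]]
wrist_force: [-0.6, 0.3, 0.4]
finger_gap: 0.0686
grip_force: 0.0
```

Call:
{"api": "drive_tool", "payload": {"commands": [[[0,0,-0.0005,0],[0,0,-0.001,0],[0,0,-0.0015,0],[0,0,-0.002,0],[0,0,-0.002,0]]]}}

```text
time_s: 27.55
tcp_pos: [0.6119, 0.1331, 0.0375]
ee_rot: [[0.783, 0.622, -0.0], [0.622, -0.783, -0.0], [-0.0, -0.0, -1.0]]
wrist_force: [0.9, -0.4, -0.0]
finger_gap: 0.0685
grip_force: 0.0
```

Call:
{"api": "drive_tool", "payload": {"commands": [[[0,0,0,0],[0,0,0,0],[0,0,0,0],[0,0,0,0],[0,0,0,0]]], "gripper": 0}}

```text
time_s: 28.05
tcp_pos: [0.6122, 0.1331, 0.038]
ee_rot: [[0.783, 0.622, 0.001], [0.622, -0.783, 0.0], [0.001, 0.0, -1.0]]
wrist_force: [0.2, -0.3, 5.7]
finger_gap: 0.0457
grip_force: 45.3
```

Call:
{"api": "drive_tool", "payload": {"commands": [[[0,0,0,0],[0,0,0,0],[0,0,0,0],[0,0,0,0],[0,0,0,0]]]}}

```text
time_s: 28.55
tcp_pos: [0.6122, 0.1332, 0.038]
ee_rot: [[0.783, 0.622, 0.001], [0.622, -0.783, 0.0], [0.001, 0.0, -1.0]]
wrist_force: [-1.0, 0.4, 6.7]
finger_gap: 0.0458
grip_force: 45.3
```

Call:
{"api": "drive_tool", "payload": {"commands": [[[0,0,0.01,0],[0,0,0.035,0],[0,0,0.07,0],[0,0,0.1,0],[0,0,0.11,0]]]}}

```text
time_s: 29.05
tcp_pos: [0.6131, 0.1331, 0.151]
ee_rot: [[0.783, 0.622, 0.004], [0.622, -0.783, 0.001], [0.003, 0.001, -1.0]]
wrist_force: [-0.1, -0.7, -2.4]
finger_gap: 0.0458
grip_force: 47.0
```

Call:
{"api": "drive_tool", "payload": {"commands": [[[-0.003,-0.02,0,0],[-0.0082,-0.055,0,0],[-0.0141,-0.095,0,0],[-0.02,-0.135,0,0],[-0.026,-0.175,0,0]]]}}

```text
time_s: 29.55
tcp_pos: [0.5851, -0.0433, 0.1472]
ee_rot: [[0.783, 0.622, -0.001], [0.622, -0.783, 0.0], [-0.001, -0.001, -1.0]]
wrist_force: [0.2, 0.4, -2.2]
finger_gap: 0.0459
grip_force: 47.0
```

Call:
{"api": "drive_tool", "payload": {"commands": [[[-0.006,-0.04,0,0],[-0.0119,-0.08,0,0],[-0.0178,-0.12,0,0],[-0.0217,-0.146,0,0],[-0.0232,-0.156,0,0]]]}}

```text
time_s: 30.05
tcp_pos: [0.5614, -0.2011, 0.1474]
ee_rot: [[0.785, 0.619, -0.001], [0.619, -0.785, -0.001], [-0.001, 0.0, -1.0]]
wrist_force: [-0.8, -0.6, -2.6]
finger_gap: 0.0458
grip_force: 47.0
```

Call:
{"api": "drive_tool", "payload": {"commands": [[[0,0,-0.01,0],[0,0,-0.03,0],[0,0,-0.055,0],[0,0,-0.065,0],[0,0,-0.065,0]]]}}

```text
time_s: 30.55
tcp_pos: [0.5621, -0.1965, 0.081]
ee_rot: [[0.782, 0.623, -0.003], [0.623, -0.782, 0.001], [-0.002, -0.002, -1.0]]
wrist_force: [-0.1, 0.1, -2.0]
finger_gap: 0.0459
grip_force: 46.9
```

Call:
{"api": "drive_tool", "payload": {"commands": [[[0,0,0,0],[0,0,0,0],[0,0,0,0],[0,0,0,0],[0,0,0,0]]]}}

```text
time_s: 31.05
tcp_pos: [0.5629, -0.198, 0.0829]
ee_rot: [[0.783, 0.622, 0.0], [0.622, -0.783, -0.0], [0.0, 0.0, -1.0]]
wrist_force: [-0.2, -0.2, -2.9]
finger_gap: 0.0457
grip_force: 47.0
```

Call:
{"api": "drive_tool", "payload": {"commands": [[[0,0,-0.013,0],[0,0,-0.026,0],[0,0,-0.034,0],[0,0,-0.038,0],[0,0,-0.039,0]]]}}

```text
time_s: 31.55
tcp_pos: [0.5624, -0.198, 0.0428]
ee_rot: [[0.783, 0.622, -0.001], [0.622, -0.783, 0.0], [-0.001, -0.001, -1.0]]
wrist_force: [-0.1, 0.0, -3.0]
finger_gap: 0.0458
grip_force: 46.9
```

Call:
{"api": "drive_tool", "payload": {"commands": [[[0,0,-0.0005,0],[0,0,-0.001,0],[0,0,-0.0015,0],[0,0,-0.002,0],[0,0,-0.0022,0]]]}}

```text
time_s: 32.05
tcp_pos: [0.5632, -0.198, 0.042]
ee_rot: [[0.783, 0.622, 0.001], [0.622, -0.783, -0.0], [0.001, 0.001, -1.0]]
wrist_force: [-1.3, 0.8, 8.5]
finger_gap: 0.0459
grip_force: 48.0
```

Call:
{"api": "drive_tool", "payload": {"commands": [[[0,0,0,0],[0,0,0,0],[0,0,0,0],[0,0,0,0],[0,0,0,0]]], "gripper": 0.9}}

```text
time_s: 32.55
tcp_pos: [0.5627, -0.1979, 0.0414]
ee_rot: [[0.783, 0.622, 0.0], [0.622, -0.783, 0.0], [0.0, -0.0, -1.0]]
wrist_force: [0.6, 0.5, -1.2]
finger_gap: 0.0771
grip_force: 0.0
```

Call:
{"api": "drive_tool", "payload": {"commands": [[[0,0,0.015,0],[0,0,0.045,0],[0,0,0.09,0],[0,0,0.135,0],[0,0,0.175,0]]]}}

```text
time_s: 33.05
tcp_pos: [0.5625, -0.1983, 0.2198]
ee_rot: [[0.784, 0.621, 0.001], [0.621, -0.784, -0.0], [0.001, 0.001, -1.0]]
wrist_force: [0.4, 0.7, 0.0]
finger_gap: 0.0768
grip_force: 0.0
```

Call:
{"api": "drive_tool", "payload": {"commands": [[[-0.008,0.028,0,0],[-0.019,0.068,0,0],[-0.03,0.108,0,0],[-0.041,0.147,0,0],[-0.05,0.177,0,0]]], "gripper": 1}}

```text
time_s: 33.55
tcp_pos: [0.5119, -0.0188, 0.2173]
ee_rot: [[0.783, 0.623, 0.0], [0.623, -0.783, 0.001], [0.001, -0.0, -1.0]]
wrist_force: [-0.0, 0.6, 0.2]
finger_gap: 0.0856
grip_force: 0.0
```

Call:
{"api": "drive_tool", "payload": {"commands": [[[-0.01,0.035,0,0],[-0.02,0.071,0,0],[-0.029,0.103,0,0],[-0.034,0.122,0,0],[-0.036,0.1275,0,0]]]}}

```text
time_s: 34.05
tcp_pos: [0.4762, 0.1086, 0.2172]
ee_rot: [[0.781, 0.624, 0.0], [0.624, -0.781, 0.001], [0.001, -0.001, -1.0]]
wrist_force: [0.3, -0.7, 0.1]
finger_gap: 0.0854
grip_force: 0.0
```

Call:
{"api": "drive_tool", "payload": {"commands": [[[0,0,-0.01,0],[0,0,-0.03,0],[0,0,-0.04,0],[0,0,-0.04,0],[0,0,-0.04,0]]]}}

```text
time_s: 34.55
tcp_pos: [0.477, 0.1057, 0.1766]
ee_rot: [[0.784, 0.621, -0.0], [0.621, -0.784, -0.0], [-0.0, 0.0, -1.0]]
wrist_force: [-0.2, 0.8, -0.9]
finger_gap: 0.0853
grip_force: 0.0
```

```bash
python3 chk.py 125
```

```text
top 125 minus pad mm [-0.  -0.7] 201 240.81266129971482
scene 125 minus pad mm [-0.8 -1.4] 153 202.69602311647031
```

Good. Descend on 250 to TCP z ≈ 0.064.

Call:
{"api": "drive_tool", "payload": {"commands": [[[0,0.0007,-0.018,0],[0,0.0007,-0.036,0],[0,0.0007,-0.054,0],[0,0.0007,-0.072,0],[0,0.0007,-0.08,0]]]}}

```text
time_s: 35.15
tcp_pos: [0.4766, 0.1072, 0.0957]
ee_rot: [[0.783, 0.622, -0.001], [0.622, -0.783, -0.0], [-0.001, -0.0, -1.0]]
wrist_force: [-0.6, -0.4, 0.2]
finger_gap: 0.0856
grip_force: 0.0
```

Call:
{"api": "drive_tool", "payload": {"commands": [[[0,0,-0.012,0],[0,0,-0.024,0],[0,0,-0.028,0],[0,0,-0.03,0],[0,0,-0.03,0]]]}}

```text
time_s: 35.65
tcp_pos: [0.4768, 0.1072, 0.0665]
ee_rot: [[0.783, 0.622, 0.0], [0.622, -0.783, 0.0], [0.0, 0.0, -1.0]]
wrist_force: [-0.7, 0.5, -0.6]
finger_gap: 0.0851
grip_force: 0.0
```

Call:
{"api": "drive_tool", "payload": {"commands": [[[0,0,-0.001,0],[0,0,-0.002,0],[0,0,-0.003,0],[0,0,-0.003,0],[0,0,-0.003,0]]]}}

```text
time_s: 36.15
tcp_pos: [0.4768, 0.1073, 0.0634]
ee_rot: [[0.783, 0.622, 0.0], [0.622, -0.783, 0.0], [0.0, -0.0, -1.0]]
wrist_force: [0.3, 0.5, 0.9]
finger_gap: 0.0851
grip_force: 0.0
```

Call:
{"api": "drive_tool", "payload": {"commands": [[[0,0,-0.001,0],[0,0,-0.0015,0],[0,0,-0.0015,0],[0,0,-0.0015,0],[0,0,-0.0015,0]]]}}

```text
time_s: 36.65
tcp_pos: [0.4768, 0.1073, 0.0619]
ee_rot: [[0.783, 0.622, 0.0], [0.622, -0.783, -0.0], [0.0, 0.0, -1.0]]
wrist_force: [-0.3, 0.6, -0.2]
finger_gap: 0.0852
grip_force: 0.0
```

Call:
{"api": "drive_tool", "payload": {"commands": [[[0,0,0,0],[0,0,0,0],[0,0,0,0],[0,0,0,0],[0,0,0,0]]], "gripper": 0, "newtons": 60}}

```text
time_s: 37.15
tcp_pos: [0.4773, 0.1072, 0.0626]
ee_rot: [[0.783, 0.622, 0.001], [0.622, -0.783, 0.001], [0.001, 0.0, -1.0]]
wrist_force: [-1.7, -1.6, 16.7]
finger_gap: 0.0566
grip_force: 60.8
```

Call:
{"api": "drive_tool", "payload": {"commands": [[[0,0,0,0],[0,0,0,0],[0,0,0,0],[0,0,0,0],[0,0,0,0]]]}}

```text
time_s: 37.65
tcp_pos: [0.4773, 0.1073, 0.0626]
ee_rot: [[0.783, 0.622, 0.001], [0.622, -0.783, 0.001], [0.001, 0.0, -1.0]]
wrist_force: [-1.2, -2.3, 16.4]
finger_gap: 0.0564
grip_force: 60.8
```

The 56.4 mm gap and 16 N upward show the pads on the shoulder. The 85 mm-open grasp point sits further back, so there is room; I open and go 5 mm lower, watching the force.

Call:
{"api": "drive_tool", "payload": {"commands": [[[0,0,0,0],[0,0,0,0],[0,0,0,0],[0,0,0,0],[0,0,-0.001,0]]], "gripper": 1}}

```text
time_s: 38.15
tcp_pos: [0.4768, 0.1073, 0.0609]
ee_rot: [[0.783, 0.622, 0.0], [0.622, -0.783, 0.0], [0.0, -0.0, -1.0]]
wrist_force: [0.0, -0.4, -0.7]
finger_gap: 0.0853
grip_force: 0.0
```

Call:
{"api": "drive_tool", "payload": {"commands": [[[0,0,-0.001,0],[0,0,-0.0015,0],[0,0,-0.002,0],[0,0,-0.002,0],[0,0,-0.002,0]]]}}

```text
time_s: 38.65
tcp_pos: [0.4767, 0.1072, 0.0589]
ee_rot: [[0.783, 0.622, -0.0], [0.622, -0.783, -0.0], [-0.0, -0.0, -1.0]]
wrist_force: [-1.1, -0.8, -0.5]
finger_gap: 0.0852
grip_force: 0.0
```

Call:
{"api": "drive_tool", "payload": {"commands": [[[0,0,-0.0005,0],[0,0,-0.001,0],[0,0,-0.0015,0],[0,0,-0.002,0],[0,0,-0.002,0]]]}}

```text
time_s: 39.15
tcp_pos: [0.4767, 0.1072, 0.0568]
ee_rot: [[0.783, 0.622, -0.0], [0.622, -0.783, -0.0], [-0.0, -0.0, -1.0]]
wrist_force: [0.1, -0.9, -0.0]
finger_gap: 0.0855
grip_force: 0.0
```

Call:
{"api": "drive_tool", "payload": {"commands": [[[0,0,0,0],[0,0,0,0],[0,0,0,0],[0,0,0,0],[0,0,0,0]]], "gripper": 0}}

```text
time_s: 39.65
tcp_pos: [0.4773, 0.1073, 0.0576]
ee_rot: [[0.783, 0.622, 0.001], [0.622, -0.783, 0.001], [0.001, 0.0, -1.0]]
wrist_force: [-1.5, -0.8, 17.5]
finger_gap: 0.058
grip_force: 60.3
```

Call:
{"api": "drive_tool", "payload": {"commands": [[[0,0,0,0],[0,0,0,0],[0,0,0,0],[0,0,0,0],[0,0,0,0]]]}}

```text
time_s: 40.15
tcp_pos: [0.4773, 0.1073, 0.0576]
ee_rot: [[0.783, 0.622, 0.001], [0.622, -0.783, 0.001], [0.001, 0.0, -1.0]]
wrist_force: [-1.5, -1.1, 17.5]
finger_gap: 0.058
grip_force: 60.3
```

Call:
{"api": "drive_tool", "payload": {"commands": [[[0,0,0.003,0],[0,0,0.007,0],[0,0,0.012,0],[0,0,0.015,0],[0,0,0.015,0]]]}}

```text
time_s: 40.65
tcp_pos: [0.4769, 0.1074, 0.0723]
ee_rot: [[0.783, 0.622, 0.0], [0.622, -0.783, 0.0], [0.001, 0.0, -1.0]]
wrist_force: [-0.7, 0.1, -3.8]
finger_gap: 0.0575
grip_force: 64.6
```

Call:
{"api": "drive_tool", "payload": {"commands": [[[0,0,0,0],[0,0,0,0],[0,0,0,0],[0,0,0,0],[0,0,0,0]]]}}

```text
time_s: 41.15
tcp_pos: [0.4767, 0.1072, 0.0718]
ee_rot: [[0.783, 0.622, -0.0], [0.622, -0.783, -0.0], [-0.0, -0.0, -1.0]]
wrist_force: [0.2, 0.4, -2.9]
finger_gap: 0.0573
grip_force: 64.6
```

```bash
python3 body.py 250 .477 .107 .017 held250
```

```text
(no output)
```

View pics/held250.png

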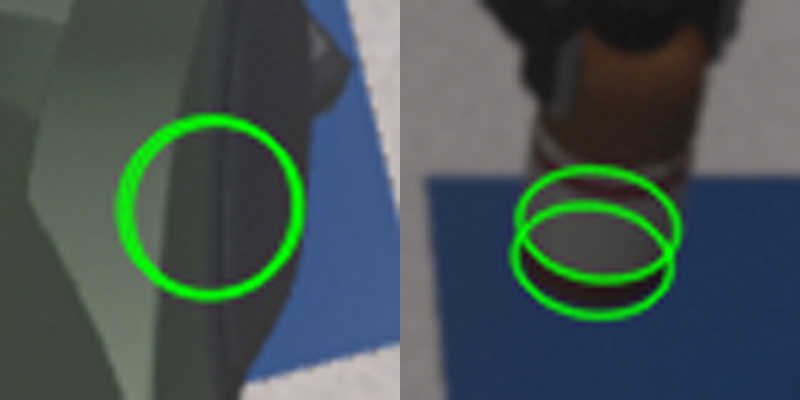

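The bottle is off the mat, upright, and its base matches the predicted circle at about (595,260). I check that the grip does not creep.

Call:
{"api": "drive_tool", "payload": {"commands": [[[0,0,0,0],[0,0,0,0],[0,0,0,0],[0,0,0,0],[0,0,0,0]]]}}

```text
time_s: 41.75
tcp_pos: [0.4767, 0.1073, 0.0719]
ee_rot: [[0.783, 0.622, 0.0], [0.622, -0.783, 0.0], [0.0, -0.0, -1.0]]
wrist_force: [-0.5, -0.3, -3.5]
finger_gap: 0.0575
grip_force: 64.6
```

Call:
{"api": "drive_tool", "payload": {"commands": [[[0,0,0,0],[0,0,0,0],[0,0,0,0],[0,0,0,0],[0,0,0,0]]]}}

```text
time_s: 42.25
tcp_pos: [0.4768, 0.1072, 0.0719]
ee_rot: [[0.783, 0.622, -0.0], [0.622, -0.783, 0.0], [0.0, -0.0, -1.0]]
wrist_force: [-0.3, -0.4, -4.2]
finger_gap: 0.0574
grip_force: 64.6
```

Call:
{"api": "drive_tool", "payload": {"commands": [[[0,0,0.006,0],[0,0,0.02,0],[0,0,0.038,0],[0,0,0.052,0],[0,0,0.06,0]]]}}

```text
time_s: 42.75
tcp_pos: [0.4771, 0.1073, 0.1332]
ee_rot: [[0.783, 0.622, 0.001], [0.622, -0.783, 0.001], [0.001, 0.0, -1.0]]
wrist_force: [-0.3, -0.4, -3.1]
finger_gap: 0.0577
grip_force: 65.2
```

Call:
{"api": "drive_tool", "payload": {"commands": [[[0.005,-0.008,0,0],[0.013,-0.022,0,0],[0.024,-0.041,0,0],[0.036,-0.061,0,0],[0.048,-0.082,0,0]]]}}

```text
time_s: 43.25
tcp_pos: [0.525, 0.0239, 0.1312]
ee_rot: [[0.783, 0.622, -0.001], [0.622, -0.783, -0.0], [-0.001, -0.0, -1.0]]
wrist_force: [0.4, 0.7, -3.1]
finger_gap: 0.0575
grip_force: 65.2
```

Call:
{"api": "drive_tool", "payload": {"commands": [[[0.012,-0.0205,0,0],[0.024,-0.041,0,0],[0.036,-0.0615,0,0],[0.048,-0.082,0,0],[0.06,-0.1025,0,0]]]}}

```text
time_s: 43.75
tcp_pos: [0.5848, -0.0789, 0.131]
ee_rot: [[0.783, 0.622, -0.001], [0.622, -0.783, -0.0], [-0.001, -0.001, -1.0]]
wrist_force: [0.5, 0.8, -3.5]
finger_gap: 0.0575
grip_force: 65.2
```

Call:
{"api": "drive_tool", "payload": {"commands": [[[0.012,-0.0205,0,0],[0.023,-0.04,0,0],[0.032,-0.055,0,0],[0.038,-0.066,0,0],[0.0413,-0.071,0,0]]]}}

```text
time_s: 44.25
tcp_pos: [0.6259, -0.1498, 0.1312]
ee_rot: [[0.784, 0.621, -0.001], [0.621, -0.784, -0.0], [-0.001, -0.0, -1.0]]
wrist_force: [0.4, 0.7, -3.8]
finger_gap: 0.0574
grip_force: 65.2
```

Call:
{"api": "drive_tool", "payload": {"commands": [[[0,0,0,0],[0,0,0,0],[0,0,0,0],[0,0,0,0],[0,0,0,0]]]}}

```text
time_s: 44.75
tcp_pos: [0.626, -0.1478, 0.132]
ee_rot: [[0.783, 0.622, 0.0], [0.622, -0.783, 0.0], [0.0, -0.0, -1.0]]
wrist_force: [-0.7, 0.3, -3.3]
finger_gap: 0.0572
grip_force: 65.2
```

Call:
{"api": "drive_tool", "payload": {"commands": [[[0,-0.0005,-0.01,0],[0,-0.0005,-0.027,0],[0,-0.0005,-0.045,0],[0,-0.0005,-0.058,0],[0,-0.0005,-0.064,0]]]}}

```text
time_s: 45.25
tcp_pos: [0.6254, -0.1486, 0.0662]
ee_rot: [[0.783, 0.622, -0.002], [0.622, -0.783, 0.0], [-0.001, -0.001, -1.0]]
wrist_force: [0.2, 0.2, -2.6]
finger_gap: 0.0575
grip_force: 65.1
```

Call:
{"api": "drive_tool", "payload": {"commands": [[[0,0,-0.001,0],[0,0,-0.002,0],[0,0,-0.003,0],[0,0,-0.004,0],[0,0,-0.004,0]]]}}

```text
time_s: 45.75
tcp_pos: [0.6262, -0.1487, 0.0641]
ee_rot: [[0.783, 0.622, 0.0], [0.622, -0.783, 0.0], [0.0, 0.0, -1.0]]
wrist_force: [-0.4, 0.2, -3.3]
finger_gap: 0.0576
grip_force: 65.1
```

Call:
{"api": "drive_tool", "payload": {"commands": [[[0,0,-0.0005,0],[0,0,-0.001,0],[0,0,-0.0015,0],[0,0,-0.0015,0],[0,0,-0.0015,0]]]}}

```text
time_s: 46.25
tcp_pos: [0.626, -0.1487, 0.0624]
ee_rot: [[0.783, 0.622, -0.0], [0.622, -0.783, 0.0], [-0.0, -0.0, -1.0]]
wrist_force: [0.1, 0.2, -3.1]
finger_gap: 0.0577
grip_force: 65.1
```

Call:
{"api": "drive_tool", "payload": {"commands": [[[0,0,-0.0003,0],[0,0,-0.0006,0],[0,0,-0.0009,0],[0,0,-0.0012,0],[0,0,-0.0012,0]]]}}

```text
time_s: 46.75
tcp_pos: [0.6264, -0.1488, 0.0618]
ee_rot: [[0.783, 0.622, 0.001], [0.622, -0.783, 0.0], [0.001, 0.0, -1.0]]
wrist_force: [-0.8, 0.3, 6.8]
finger_gap: 0.0575
grip_force: 66.2
```

Seated. Release, rise and move clear.

Call:
{"api": "drive_tool", "payload": {"commands": [[[0,0,0,0],[0,0,0,0],[0,0,0,0],[0,0,0,0],[0,0,0,0]]], "gripper": 1}}

```text
time_s: 47.25
tcp_pos: [0.626, -0.1488, 0.0611]
ee_rot: [[0.783, 0.622, -0.0], [0.622, -0.783, -0.0], [-0.0, -0.0, -1.0]]
wrist_force: [-1.1, -0.3, -0.0]
finger_gap: 0.0854
grip_force: 0.0
```

Call:
{"api": "drive_tool", "payload": {"commands": [[[0,0,0.01,0],[0,0,0.035,0],[0,0,0.075,0],[0,0,0.115,0],[0,0,0.155,0]]]}}

```text
time_s: 47.75
tcp_pos: [0.6258, -0.1489, 0.2186]
ee_rot: [[0.783, 0.622, 0.0], [0.622, -0.783, -0.0], [0.0, 0.0, -1.0]]
wrist_force: [0.2, 0.8, -0.5]
finger_gap: 0.0851
grip_force: 0.0
```

Call:
{"api": "drive_tool", "payload": {"commands": [[[-0.015,0.035,0,0],[-0.03,0.075,0,0],[-0.045,0.115,0,0],[-0.06,0.155,0,0],[-0.075,0.195,0,0]]]}}

```text
time_s: 48.25
tcp_pos: [0.5503, 0.0476, 0.217]
ee_rot: [[0.783, 0.622, 0.001], [0.622, -0.783, 0.0], [0.001, 0.0, -1.0]]
wrist_force: [1.6, 1.1, -0.4]
finger_gap: 0.0856
grip_force: 0.0
```

Call:
{"api": "drive_tool", "payload": {"commands": [[[-0.01,0.035,0,0],[-0.02,0.075,0,0],[-0.03,0.115,0,0],[-0.04,0.155,0,0],[-0.04,0.18,0,0]]]}}

```text
time_s: 48.75
tcp_pos: [0.5096, 0.2295, 0.2169]
ee_rot: [[0.781, 0.624, -0.0], [0.624, -0.781, 0.001], [0.001, -0.001, -1.0]]
wrist_force: [0.1, -0.3, 0.3]
finger_gap: 0.0854
grip_force: 0.0
```

```bash
for b in 250 125 60 30; do python3 chk.py $b; done
python3 - <<'E'
import cv2,numpy as np
cv2.imwrite("pics/end.png",np.hstack([cv2.resize(cv2.imread("raw_top_30.png")[60:320,240:450],(400,495)),cv2.resize(cv2.imread("raw_scene_30.png")[90:350,80:290],(400,495))]))
E
```

```text
top 250 minus pad mm [ 0.4 -1.3] 307 333.36634491267614
scene 250 minus pad mm [-0.5 -1.6] 245 316.30757404398173
top 125 minus pad mm [ 0.1 -0.9] 212 240.8299457083922
scene 125 minus pad mm [-1.  -1.2] 152 202.63475032080896
top 60 minus pad mm [1.3 0.5] 160 183.90870492975228
scene 60 minus pad mm [-11.  -10.3] 174 138.10831398807932
top 30 minus pad mm [0.6 0.4] 131 161.2717802482657
scene 30 minus pad mm [17.7 16.2] 165 115.80024311388843
```

View pics/end.png

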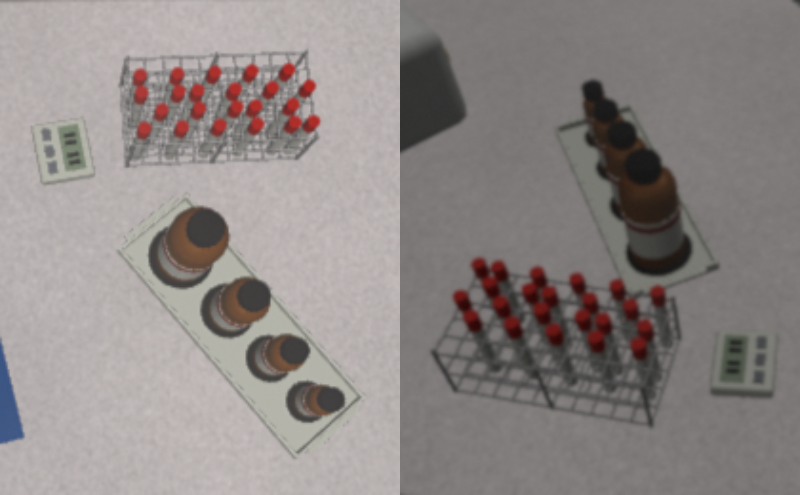

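All four bottles stand upright on their pads, from the largest at (185,255) to the smallest at (310,400) in the left half, each about 1–1.5 mm off centre. The rack and timer have not moved. In the scene view, neighbouring caps overlap bottles 30 and 60, so their fits there don't count.

```bash
python3 -c "
from rig import job
print(job.hand_in())"
```

```text
the job is handed in; nothing more can be done
None
```

The four bottles stand upright in size order on their pads, each within about 2 mm of centre by the camera; the rack and timer were not moved, and the job was handed in at about 49 s of the 99 s limit.

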